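Hold a controller's battery hatch shut for its self-test

TASK

The industrial controller on the bench is to run its battery self-test, which works only while the battery hatch is held shut. First turn the pointer knob of its mode selector to the position marked with the dot and leave it clicked in there; then turn the hatch's wing fastener until the slot along its wing lines up with the two ribs on the hatch, press the hatch down until it is home on its frame, and finish still holding it firmly pressed there with the gripper, the fastener left lined up and not locked. Leave the other things on the bench and on the controller where they are.

Things in the scene. Friction and masses are not known exactly. Their poses are not given: they have to be found in the camera images.
- controller: Grey metal industrial controller lying flat, 240 (x) x 320 (y) x 75 mm high, fixed to the bench (it does not slide). Origin: centre of its underside, on the bench. Its own -x side (with the ports) is the front, roughly toward the robot; +y is its left. The hatch is on the left half of its top, the mode selector on the right half near the front, cooling fins (12 mm high) on the right half at the back.
- selector (a joint): Mode selector angle in rad, growing clockwise seen from above. Four detented positions at 0, 0.6, 1.2 and 1.8, one at each white tick; the third, 1.2, is the one whose tick carries the dot. It starts at the first or second. The knob snaps into the nearest position when it is let go within about 0.2 rad of it; turning takes up to about 0.1 N m. Stops at -0.1 and 1.9.
- selector_grip (a point): Centre of the selector's grip bar, on the vertical turning axis. Black bar 12 mm thick, about 40 mm long, 26 mm high, standing on a 42 mm wide, 8 mm high round skirt: the bar spans from 13 mm below this point (top of the skirt) to 13 mm above it. Its x axis runs along the bar to the pointer end (pointed nose, white line on top), z up. It turns with the knob.
- dot_mark (a point): The white dot, 7 mm, on the selector's black square plate (84 mm, 4 mm thick): 38.5 mm from the turning axis, at plate height. The pointer must point at it.
- hatch (a joint): Hatch angle in rad about its hinge: 0 = home, flat on the frame; grows as the near edge rises. A spring in the hinge holds it ajar at about 0.13 (14 mm up at the fastener) and lifts it again whenever it is let go. With the fastener lined up, about 5 N straight down on the fastener brings it to 0, where the frame stops it; 8 to 20 N there holds it firmly. With the fastener not lined up its cross-bar lands on the receptacle below and the hatch stops at about 0.085.
- hatch_panel: Aluminium hatch, 136 (x) x 120 (y) x 4 mm, with the wing fastener on it. Origin on the hinge axis, at the middle of the hatch's far edge; x points from the robot side to the hinge side, y along the hinge, z up out of the hatch. The plate spans x from -141 to -5 mm, y +-60 mm; its top is at z = 3 mm. As it shuts, the wing's centre swings about 4 mm toward the controller's front: a tight grip must follow; pressing on plate or boss need not.
- hatch_edge (a point): On top of the hatch, in the middle of its free near edge, 6 mm in from the edge.
- hatch_frame: Raised frame with a dark seal round the battery opening, 133 x 112 mm outside, 5 mm high, on the controller's top; the hatch shuts onto it. Origin at the height of the controller's top, above the controller's centre.
- fastener (a joint): Quarter-turn wing fastener angle in rad: 0 = wing and slot in line with the two dark ribs (12 x 4 mm, front and back of the fastener, along the hatch's x) and with the receptacle slot below (the cross-bar passes); grows clockwise seen from above; about 1.57 = crosswise (the locking direction). It starts at 0.9 to 1.5, so it is turned anticlockwise, to a stop at -0.1. It stays where it is left; turning takes 0.05 N m. The cross-bar passes within 0.25 of 0.
- fastener_grip (a point): Centre of the fastener's wing, on its turning axis, 105 mm from the hinge axis on the hatch's middle line. Steel wing 10 mm thick, 38 mm long, 26 mm high on a 26 mm wide, 6 mm high round boss: the wing spans from 13 mm below this point (top of the boss) to 13 mm above it, and the top of the hatch is 19 mm below this point. Its x axis runs along the wing, z along its axis, square to the hatch. It turns with the fastener.
- screw_dish: Small steel dish, 60 mm wide, 16 mm high, on the controller's top behind the selector; to be left alone. Origin: centre of its underside.
- screwdriver: Grey screwdriver, 170 mm, lying in front of the controller; to be left alone. Origin: on the bench under its middle.
- battery_pack: Black battery pack, 90 x 55 x 22 mm, left of the controller; to be left alone. Origin: centre of its underside.
- multimeter: Grey hand multimeter, 150 x 75 x 40 mm, right of the controller; to be left alone. Origin: centre of its underside.
- cleaner_can: Can, 52 mm wide, 150 mm high, standing at the left, nearer the robot; to be left alone. Origin: centre of its underside.
- esd_brush: Black brush, 180 mm, lying at the right, nearer the robot; to be left alone. Origin: on the bench under its middle.

How it is judged (in metres and radians):
On the way, in this order (a step that is already met when the one before it is completed fails the run):
1. the selector clicks into the position with the dot while the hatch is still up (value of joint selector between 1.08 and 1.32 rad and value of joint hatch above 0.05 rad), for 0.2 s.
2. the fastener's slot is lined up with the ribs (value of joint fastener between -0.2 and 0.2 rad), for 0.1 s.
3. the hatch is pressed home on its frame by the gripper (value of joint hatch below 0.025 rad and contact force between hatch_panel and hatch_frame above 1 N and contact force between the fingers and hatch_panel above 2 N), for 0.3 s.
At the end, for the whole second after the job is handed in: Selector at the dot (1.2 +-0.12 rad), fastener in line with the ribs (+-0.2 rad, not locked), hatch home (below 0.025 rad) and bearing on its frame with over 1 N, the gripper's fingers pressing on the hatch or its fastener with over 2 N, all through the last second (all of step 2 and all of step 3 and value of joint selector between 1.08 and 1.32 rad); the arm keeps its last pose, push and grip.
It fails at once if one of the other things (dish, screwdriver, battery pack, multimeter, can, brush) is shifted by more than 40 mm (distance of any of screw_dish, screwdriver, battery_pack, multimeter, cleaner_can, esd_brush from where it was at the start of the episode above 0.04 m).
It also fails if it takes over 48 s, if anything falls off the work surface, if the arm or the gripper's body presses on something with over 40 N, if the wrist force passes 120 N, or if a joint passes its speed limit or range.

ROBOT

A 6-joint arm with a two-finger parallel gripper is mounted at the origin on the work surface. World frame = base frame: x ahead of the robot, y to its left, z up, the work surface at z = 0. Lengths are in mm, angles in rad, forces in N, time in s.
With the tool pointing down it reaches from about 350 to 975 mm from the base axis. Payload 7.1 kg.
Tool frame: the origin (TCP) lies midway between the tips of the shut fingers; the grasp point (between the pads) lies ctrl.tcp_to_grasp behind it (ctrl.tcp_to_grasp is the distance from the TCP to the grasp point, in mm); z points along the fingers, y is the direction in which the jaws open and shut (so a half turn about z gives the same grasp; the last joint's range is limited). The gripper opens to 88 mm and grips with 3 to 60 N. Pads are 20 mm wide; open, the fingers measure 115 mm over their backs; the gripper's body (75 mm by 178 mm) begins 61 mm behind the grasp point.
Start: joints at [-1.198, 0.423, 1.63, -0, 1.089, -0.019], TCP at [238.674, -577.615, 222.675] pointing down, gripper open.
Joint ranges: [-3, 3], [-0.9, 2.11], [0.09, 2.58], [-1.31, 4.45], [0.11, 2.69], [-2.54, 2.54]. Speed limits (rad/s): [2.39, 2.39, 3.01, 3.14, 3.14, 3.14].

INTERFACE

Orientations are given as a rotation vector (axis times angle).
In Python, from workcell import ctrl gives the robot as it stands.
- The arm moves only by the tool play_rows, never from a script. Its argument "increments" is text: rows parted by semicolons, each of 5 numbers parted by spaces: the opening, from 0 (shut) to 1 (fully open), then the shift along the world's x, y, z in m, then the turn about the world's z in degrees. A call has 1 to 20 rows; each row shifts and turns the commanded pose from where the row before left it; what a row does not reach is not made up. A row lasts 1/10 s, in which the tool goes at most 50 mm and 8.59 degrees, less where a joint would pass 70% of its speed; a pose out of reach is approached as far as the arm can. A call is refused whole if a number of a shift passes 0.05 or a number of a turn 8.59, either way. A call with a gripper value outside its range is refused whole. The fingers move at their own pace and stop on an object; the grip force is fixed at half the most. Time passes only in rows, so rows that do not move let the fingers close. It gives the time, the measured TCP pose, the force and the opening at its end, in the units of the state.
- ctrl.get_obs(): the state, without advancing time (a new reading comes with each control period).
- ctrl.get_image(name): name is "side" or "top"; returns a dict with "img" (420x560x3 uint8, red, green, blue), "range_z" (420x560 float32, mm along the optical axis (not along the pixel's ray), 0 where there is no reading), "vertical_fov" (degrees; the focal length in pixels is half the picture's height over the tangent of half this angle, whatever the lens; pixels are square), "cx", "cy" (the principal point, pixels), "origin" and "attitude" of the camera in the world. Camera axes: x right, y down, z forward; pixel columns grow to the right and rows downward; lengths in mm; the calibration is good to about 2 mm. A picture is of the moment at which its call begins.
- ctrl.close_job(): hands the job in, once; it reports no verdict.
The state is a dict: "t": time; "qpos": joint angles; "qvel": joint speeds; "joint_torque": joint torques, N m; "ee_pos": TCP position; "orientation": TCP orientation; "ft_force": force on the tool from outside, world axes, zero at the start; "moment": the same for the moment, N m; "width": finger opening in mm.
Only numpy, scipy, OpenCV 4.12 (cv2) and the standard library are available. Lean on these libraries where they do the work, as an engineer would, in place of code of your own. Each camera call takes 0.05 s, during which the arm holds its last target. There are 200 camera calls.

## Working session

There is one attempt and no reset: what is moved stays moved. The work goes in short steps, Python scripts to look and compute and a tool call to move; the robot and the scene stay as the last step left them, time stands still between calls to the robot, and variables do not carry over. Pictures are saved under pics/ and viewed, on a budget of 10 in all, crops included, one or two more only if the job needs it, and the job is handed in when it is done.

Besides the shell and the picture viewer there is one more tool, called after "Call:" by a JSON object that holds its "method" and its "body". play_rows: Moves the arm, as the interface text tells. Its arguments: {"type":"object","properties":{"increments":{"type":"string"}},"required":["increments"]}

```bash
mkdir -p pics
cat > h.py <<'E'
import numpy as np, cv2
from scipy.spatial.transform import Rotation as R
from workcell import ctrl
def grab(n):
    d=ctrl.get_image(n); return d
def att(d):
    a=np.array(d["attitude"],float)
    return a if a.shape==(3,3) else R.from_rotvec(a).as_matrix()
def cloud(d):
    z=d["range_z"]; h,w=z.shape; f=h/2/np.tan(np.radians(d["vertical_fov"])/2)
    v,u=np.mgrid[:h,:w]
    P=np.stack([(u-d["cx"])/f*z,(v-d["cy"])/f*z,z],-1)@att(d).T+np.array(d["origin"])
    P[z==0]=np.nan
    return P
def save(d,p): cv2.imwrite(p,cv2.cvtColor(d["img"],cv2.COLOR_RGB2BGR))
E
python3 - <<'E'
from h import *
print(ctrl.get_obs(), ctrl.tcp_to_grasp)
for n in("top","side"):
    d=grab(n); save(d,f"pics/{n}0.png"); np.savez(f"{n}0.npz",P=cloud(d),img=d["img"]); print(n,d["origin"],d["attitude"],d["vertical_fov"],d["cx"],d["cy"])
E
```

```text
{'t': 0.0, 'qpos': array([-1.19795719e+00,  4.23820741e-01,  1.63067442e+00,  3.67404214e-06,
        1.08859093e+00, -1.89783591e-02]), 'qvel': array([ 0.00042319, -0.00117409, -0.00023943,  0.00055662, -0.00179354,
        0.00193739]), 'joint_torque': array([-1.83715514e-03, -5.44639707e+01, -2.73663050e+01,  6.43723737e-02,
        2.26852455e-02, -1.13981339e-04]), 'ee_pos': array([ 238.50644592, -577.11179934,  221.92036303]), 'orientation': array([-3.08005562e+00, -6.11247168e-01,  4.07675422e-04]), 'ft_force': array([-0.20951868, -0.41293912,  0.00180933]), 'moment': array([ 0.03290349,  0.03025391, -0.03350208]), 'width': 88.11009288376698} 18.700000000000003
top [ 426.39050607   -5.6990625  1418.10035284] [-2.19274882  2.15104366 -0.05207782] 44.028809853440734 276.0293520861943 213.29885604989343
side [ -7.76581756 717.44774015 744.4828136 ] [-0.79158218  2.45379952 -1.21914261] 49.930818391983536 281.75927921857965 204.3764429352004
```

View pics/top0.png

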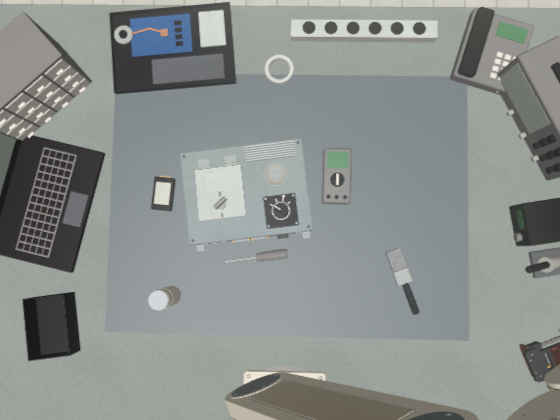

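View pics/side0.png

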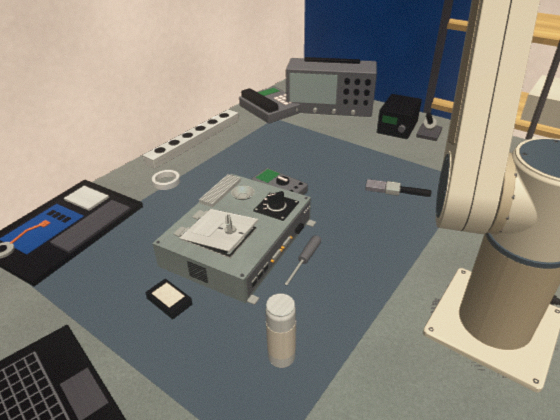

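The top view shows the controller around pixel (247,190), with the fastener near (221,202) and the selector near (281,210). The side view shows the hatch ajar. Next I'll enlarge and measure.

Run:
```python
from h import *
D=np.load("top0.npz");P,I=D["P"],D["img"]
c=I[180:245,190:310,::-1]; a=cv2.resize(c,None,fx=6.6,fy=6.6,interpolation=cv2.INTER_CUBIC)
cv2.imwrite("pics/crop_top0.png",a[:600,:800])
for v in (192,196,200,202,204,208): print(v,[(u,*np.round(P[v,u]).astype(int)) for u in range(214,230,2)])
print()
for v in (206,208,210,212,214): print(v,[(u,*np.round(P[v,u]).astype(int)) for u in range(270,292,2)])
# orientation of controller: top surface points
m=(abs(P[...,2]-75)<4)&(P[...,0]>350); ys,xs=np.where(m); r=cv2.minAreaRect(P[m][:,:2].astype(np.float32)); print(r)
for zlo,zhi,n,box in((100,125,'knob',(265,295,195,225)),(105,140,'wing',(205,235,185,220))):
    u0,u1,v0,v1=box; Q=P[v0:v1,u0:u1].reshape(-1,3); Q=Q[(Q[:,2]>zlo)&(Q[:,2]<zhi)]; print(n,len(Q),Q.mean(0) if len(Q) else 0, Q.max(0) if len(Q) else 0)
    if len(Q)>3: print(cv2.minAreaRect(Q[:,:2].astype(np.float32)))
```

```text
192 [(214, np.int64(575), np.int64(189), np.int64(97)), (216, np.int64(575), np.int64(184), np.int64(97)), (218, np.int64(575), np.int64(179), np.int64(95)), (220, np.int64(575), np.int64(174), np.int64(95)), (222, np.int64(575), np.int64(169), np.int64(95)), (224, np.int64(576), np.int64(164), np.int64(93)), (226, np.int64(575), np.int64(158), np.int64(95)), (228, np.int64(576), np.int64(153), np.int64(95))]
196 [(214, np.int64(565), np.int64(189), np.int64(94)), (216, np.int64(565), np.int64(184), np.int64(94)), (218, np.int64(565), np.int64(178), np.int64(96)), (220, np.int64(565), np.int64(174), np.int64(93)), (222, np.int64(565), np.int64(168), np.int64(98)), (224, np.int64(561), np.int64(159), np.int64(131)), (226, np.int64(565), np.int64(157), np.int64(100)), (228, np.int64(565), np.int64(153), np.int64(93))]
200 [(214, np.int64(554), np.int64(188), np.int64(98)), (216, np.int64(554), np.int64(183), np.int64(98)), (218, np.int64(554), np.int64(177), np.int64(101)), (220, np.int64(551), np.int64(168), np.int64(130)), (222, np.int64(551), np.int64(163), np.int64(130)), (224, np.
[... 3966 characters left out ...]
4(13), np.int64(89)), (284, np.int64(520), np.int64(8), np.int64(116)), (286, np.int64(520), np.int64(3), np.int64(120)), (288, np.int64(522), np.int64(-2), np.int64(88)), (290, np.int64(523), np.int64(-7), np.int64(79))]
((761.8612060546875, 30.20947265625), (1463.776123046875, 662.6673583984375), 87.30045318603516)
knob 78 [530.99485774  16.51730054 113.79867948] [545.24569975  33.62650458 121.38921113]
((531.7294921875, 17.117673873901367), (39.30244827270508, 11.757316589355469), 59.34036636352539)
wing 143 [537.0937725  170.88982475 118.91245977] [561.56741378 208.61655595 136.33522214]
((522.6887817382812, 172.3921661376953), (44.970672607421875, 72.34379577636719), 40.414581298828125)
```

View pics/crop_top0.png

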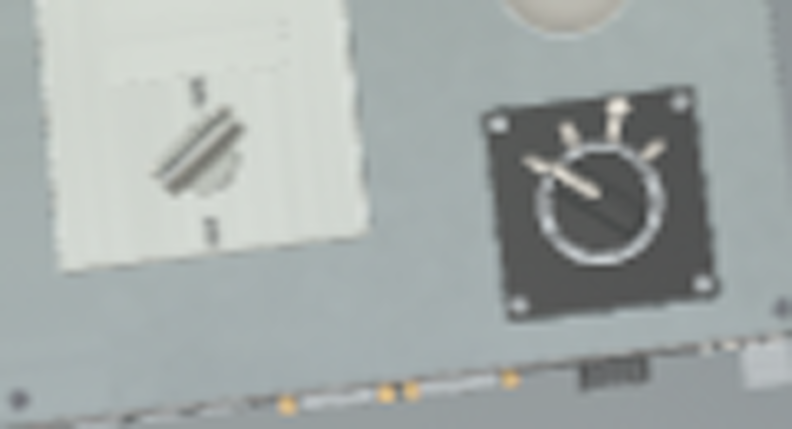

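The knob points at the first tick and the dot is at crop (619,105), so it needs about 69° clockwise. The wing is about 54° clockwise of the ribs, which are at crop (198,92) and (211,232). Now I'll compute the axes and tool yaw.

Run:
```python
from h import *
d=grab("top");o=np.array(d["origin"]);A=att(d);f=210/np.tan(np.radians(d["vertical_fov"])/2)
def w(cx,cy,z):
    u,v=190+(cx+.5)/6.6-.5,180+(cy+.5)/6.6-.5
    r=A@np.array([(u-d["cx"])/f,(v-d["cy"])/f,1]); return (o+r*(z-o[2])/r[2])[:2]
ang=lambda p:np.degrees(np.arctan2(p[1],p[0]))
c=[w(*q,79) for q in((498,124),(682,101),(703,284),(518,305))]
K=np.mean(c,0);print("knob axis",K,"yaw",ang(c[0]-c[3]),ang(c[1]-c[2]))
print("dot",ang(w(619,105,79)-K),"tick1",ang(w(530,160,79)-K),"pointer",ang(w(530,160,111)-w(596,194,111)))
r1,r2=w(198,92,98),w(211,232,101);print("ribs",r1,r2,ang(r1-r2),"mid",(r1+r2)/2)
print("wing",ang(w(235,115,130)-w(165,187,130)),"centre",w(200,151,130))
Q=ctrl.get_obs();M=R.from_rotvec(Q["orientation"]).as_matrix();print("tool x,y yaw",ang(M[:,0]),ang(M[:,1]))
P=cloud(d);q=P[195:225,265:295].reshape(-1,3);q=q[q[:,2]>104];print("knob pts",cv2.minAreaRect(q[:,:2].astype(np.float32)))
q=P[190:216,208:232].reshape(-1,3);q=q[q[:,2]>120];print("wing pts",len(q),cv2.minAreaRect(q[:,:2].astype(np.float32)),np.median(q[:,2]))
```

```text
knob axis [531.92166822  17.56604561] yaw 7.518262461443582 7.523746060390521
dot -9.685951888121863 tick1 59.3017932100297 pointer 63.72482929984485
ribs [570.94675772 174.26697293] [516.3461456 167.2948132] 7.276934564503736 mid [543.64645166 170.78089306]
wing -42.83357552129721 centre [545.01071255 168.51481147]
tool x,y yaw 22.450415744326577 -67.54958398902511
knob pts ((531.55859375, 17.11943244934082), (39.18846893310547, 12.128860473632812), 59.878143310546875)
wing pts 73 ((546.076904296875, 169.25997924804688), (12.459607124328613, 37.2661018371582), 42.266632080078125) 129.18109355960405
```

Call:
{"method": "play_rows", "body": {"increments": "0.5 0.021 0.0425 -0.003 2.65;0.5 0.021 0.0425 -0.003 2.65;0.5 0.021 0.0425 -0.003 2.65;0.5 0.021 0.0425 -0.003 2.65;0.5 0.021 0.0425 -0.003 2.65;0.5 0.021 0.0425 -0.003 2.65;0.5 0.021 0.0425 -0.003 2.65;0.5 0.021 0.0425 -0.003 2.65;0.5 0.021 0.0425 -0.003 2.65;0.5 0.021 0.0425 -0.003 2.65;0.5 0.021 0.0425 -0.003 2.65;0.5 0.021 0.0425 -0.003 2.65;0.5 0.021 0.0425 -0.003 2.65;0.5 0.021 0.0425 -0.003 2.65;0.5 0 0 0 0;0.5 0 0 0 0"}}

```text
t: 1.75
ee_pos: [532.4, 18.3, 180.2]
orientation: [-2.725, -1.563, 0.002]
ft_force: [0.2, -0.1, 0.2]
width: 43.9
```

Call:
{"method": "play_rows", "body": {"increments": "0.5 -0.0007 -0.001 -0.02 0;0.5 0 0 -0.025 0;0.5 0 0 -0.022 0;0.5 0 0 -0.015 0;0.5 0 0 -0.006 0;0.5 0 0 0 0;0 0 0 0 0;0 0 0 0 0;0 0 0 0 0;0 0 0 0 0;0 0 0 0 0;0 0 0 0 0"}}

```text
t: 2.95
ee_pos: [532.2, 16.5, 93.1]
orientation: [2.727, 1.56, 0.001]
ft_force: [-1.2, -0.1, 5.1]
width: 12.1
```

Call:
{"method": "play_rows", "body": {"increments": "0 0 0 0 -5.75;0 0 0 0 -5.75;0 0 0 0 -5.75;0 0 0 0 -5.75;0 0 0 0 -5.75;0 0 0 0 -5.75;0 0 0 0 -5.75;0 0 0 0 -5.75;0 0 0 0 -5.75;0 0 0 0 -5.75;0 0 0 0 -5.75;0 0 0 0 -5.75;0 0 0 0 0;0 0 0 0 0;0 0 0 0 0"}}

```text
t: 4.45
ee_pos: [532.0, 16.8, 93.1]
orientation: [-3.131, 0.259, -0.0]
ft_force: [-1.8, 1.7, 5.8]
width: 11.9
```

Call:
{"method": "play_rows", "body": {"increments": "0.5 0 0 0 0;0.5 0 0 0 0;0.5 0 0 0 0;0.5 0 0 0.03 0;0.5 0 0 0.04 0;0.5 0.0007 0.01 0.02 8.5;0.5 0.0007 0.01 0 8.5;0.5 0.0007 0.01 0 8.5;0.5 0.0007 0.01 0 8.5;0.5 0.0007 0.01 0 8.5;0.5 0.0007 0.01 0 8.5;0.5 0.0007 0.01 0 8.5;0.5 0.0007 0.01 0 8.5;0.5 0.0007 0.01 0 8.5;0.5 0.0007 0.01 0 8.5;0.5 0.0007 0.01 0 8.5;0.5 0.0007 0.01 0 8.5;0.5 0.0007 0.01 0 8.5;0.5 0.0007 0.01 0 8.5;0.5 0.0007 0.01 0 8.5"}}

```text
t: 6.45
ee_pos: [542.4, 166.7, 182.4]
orientation: [-1.609, -2.698, 0.0]
ft_force: [0.2, -0.8, -0.4]
width: 43.6
```

Call:
{"method": "play_rows", "body": {"increments": "0.5 0.001 0.001 0 8.5;0.5 0.001 0.001 0 8.5;0.5 0 0 0 2;0.5 0 0 0 0;0.5 0 0 0 0"}}

```text
t: 6.95
ee_pos: [544.4, 168.3, 182.5]
orientation: [-1.152, -2.923, 0.0]
ft_force: [0.1, -0.2, -0.3]
width: 44.1
```

Run:
```python
from h import *
a=grab("side");save(a,"pics/s1.png");b=grab("top")
x=cv2.resize(a["img"][170:270,150:325],None,fx=4.5,fy=4.5,interpolation=cv2.INTER_CUBIC)
cv2.imwrite("pics/s1c.png",x[...,::-1])
o=ctrl.get_obs();M=R.from_rotvec(o["orientation"]).as_matrix();print(o["ee_pos"],np.degrees(np.arctan2(M[1,0],M[0,0])),o["qpos"])
```

```text
[544.45230964 168.29041645 182.60562109] 136.99100259312874 [ 2.78914770e-01  3.93189737e-01  1.78470738e+00 -3.04353424e-05
  9.63818621e-01 -5.41215585e-01]
```

View pics/s1c.png

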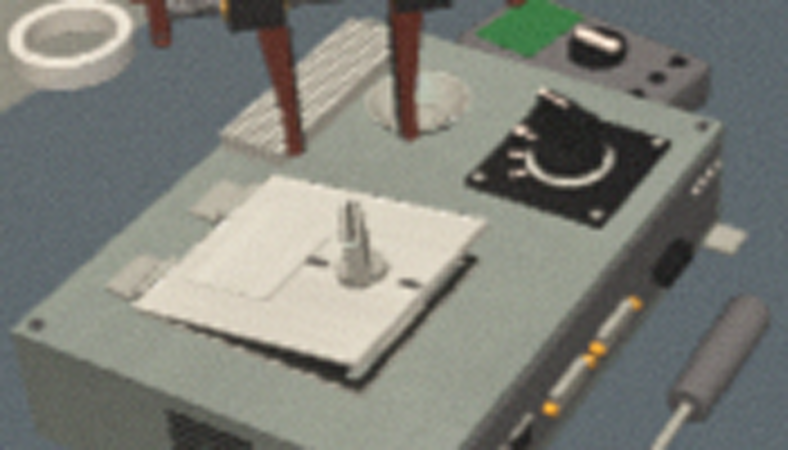

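The side crop shows the knob's white line, about (568,105) to (540,90), pointing at the dot at (523,130). The hatch is still ajar and the wing is at about (352,225). Now I'll go down to grip the wing.

Call:
{"method": "play_rows", "body": {"increments": "0.4 0.001 0.001 -0.015 0;0.4 0 0 -0.02 0;0.4 0 0 -0.02 0;0.4 0 0 -0.014 0;0.4 0 0 -0.006 0;0.4 0 0 0 0;0.15 0 0 0 0;0.15 0 0 0 0;0.15 0 0 0 0;0.15 0 0 0 0"}}

```text
t: 8.05
ee_pos: [546.6, 170.1, 108.4]
orientation: [1.15, 2.921, 0.004]
ft_force: [1.9, 4.4, -1.2]
width: 13.4
```

Call:
{"method": "play_rows", "body": {"increments": "0.15 0 0 0 5;0.15 0 0 0 5;0.15 0 0 0 5;0.15 0 0 0 5;0.15 0 0 0 5;0.15 0 0 0 5;0.15 0 0 0 5;0.15 0 0 0 5;0.15 0 0 0 5;0.15 0 0 0 5;0.15 0 0 0 0;0 0 0 0 0;0 0 0 0 0;0 0 0 0 0;0 0 0 0 0;0 0 0 0 0"}}

```text
t: 9.65
ee_pos: [545.6, 170.0, 108.0]
orientation: [-0.189, 3.135, 0.001]
ft_force: [0.6, 5.4, 0.6]
width: 9.9
```

Call:
{"method": "play_rows", "body": {"increments": "0.5 0 0.0005 0 0;0.5 0 0 0 0;0.5 0 0 0 0;0.5 0 0 0 0;0.5 0 0 -0.004 0;0.5 0 0 -0.004 0;0.5 0 0 -0.004 0;0.5 0 0 -0.004 0;0.5 0 0 0 0;0.5 0 0 0 0"}}

```text
t: 10.65
ee_pos: [545.3, 169.8, 91.5]
orientation: [0.193, -3.135, 0.0]
ft_force: [-2.0, -0.4, 1.7]
width: 44.1
```

Run:
```python
from h import *
a=grab("side")
x=cv2.resize(a["img"][170:270,150:325],None,fx=4.5,fy=4.5,interpolation=cv2.INTER_CUBIC)
cv2.imwrite("pics/s2c.png",x[...,::-1])
```

```text
(no output)
```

View pics/s2c.png

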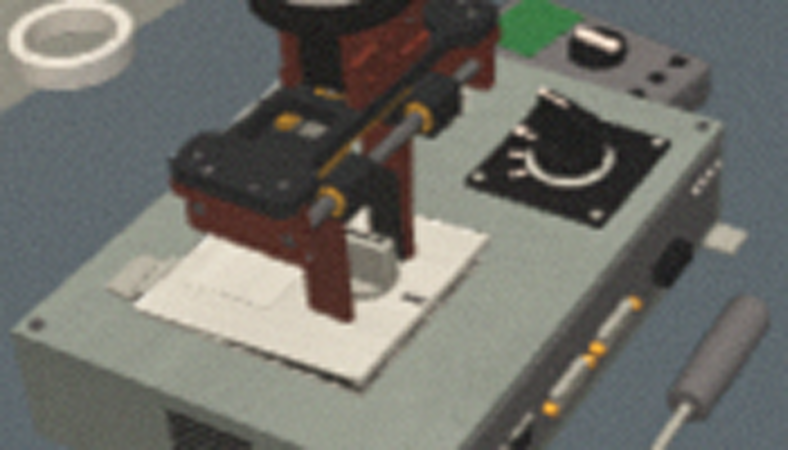

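The wing, (345,240) to (395,265), lines up with the near rib at (412,297). The fingertips straddle it on the plate and the hatch is partly down. Pressing on in small steps.

Call:
{"method": "play_rows", "body": {"increments": "0.5 0 0 -0.002 0;0.5 0 0 -0.002 0;0.5 0 0 -0.001 0;0.5 0 0 -0.001 0;0.5 0 0 0 0;0.5 0 0 0 0"}}

```text
t: 11.3
ee_pos: [545.3, 169.9, 85.6]
orientation: [0.193, -3.135, 0.0]
ft_force: [-2.4, -1.4, 3.1]
width: 44.2
```

Call:
{"method": "play_rows", "body": {"increments": "0.5 0 0 -0.001 0;0.5 0 0 -0.0005 0;0.5 0 0 0 0;0.5 0 0 0 0"}}

```text
t: 11.7
ee_pos: [545.3, 169.9, 84.4]
orientation: [0.193, -3.135, 0.0]
ft_force: [-3.8, -0.2, 6.1]
width: 44.0
```

Call:
{"method": "play_rows", "body": {"increments": "0.5 0 0 -0.0005 0;0.5 0 0 0 0;0.5 0 0 0 0"}}

```text
t: 12.0
ee_pos: [545.3, 169.9, 84.3]
orientation: [0.193, -3.135, 0.0]
ft_force: [-5.1, -1.3, 10.9]
width: 44.2
```

Call:
{"method": "play_rows", "body": {"increments": "0.5 0 0 -0.0004 0;0.5 0 0 0 0;0.5 0 0 0 0;0.5 0 0 0 0;0.5 0 0 0 0;0.5 0 0 0 0"}}

```text
t: 12.6
ee_pos: [545.3, 169.9, 84.3]
orientation: [0.193, -3.135, -0.0]
ft_force: [-7.4, -0.8, 14.2]
width: 43.6
```

Run:
```python
from h import *
a=grab("side");b=grab("top")
x=cv2.resize(a["img"][170:270,150:325],None,fx=4.5,fy=4.5,interpolation=cv2.INTER_CUBIC)[:300]
cv2.imwrite("pics/s3c.png",cv2.resize(a["img"][170:270,150:325],None,fx=4.5,fy=4.5,interpolation=cv2.INTER_CUBIC)[...,::-1])
cv2.imwrite("pics/t3c.png",cv2.resize(b["img"][180:240,200:310],None,fx=7,fy=7,interpolation=cv2.INTER_CUBIC)[...,::-1])
# plate tilt: fit hatch plane from visible far/left parts
P=cloud(b); print(ctrl.get_obs()["ft_force"],ctrl.get_obs()["t"])
D=np.load("top0.npz")["P"]
yaw=np.radians(7.4);ex=np.array([np.cos(yaw),np.sin(yaw)])
for n,p in(("before",D),("now",P)):
    S=cloud(a) if n=="now" else np.load("side0.npz")["P"]
    rel=S[...,:2]-np.array([545,170]); X=rel@ex; Y=rel@np.array([-ex[1],ex[0]])
    m=(abs(X-25)<60)&(Y>38)&(Y<55)&(S[...,2]>72)&(S[...,2]<120)
    print(n,m.sum(),np.polyfit(X[m],S[...,2][m],1))
```

```text
[-6.14930239 -1.11594725 15.80798845] 12.7
before 320 [-3.98869000e-02  9.21951829e+01]
now 280 [3.51683099e-03 8.36112934e+01]
```

View pics/s3c.png

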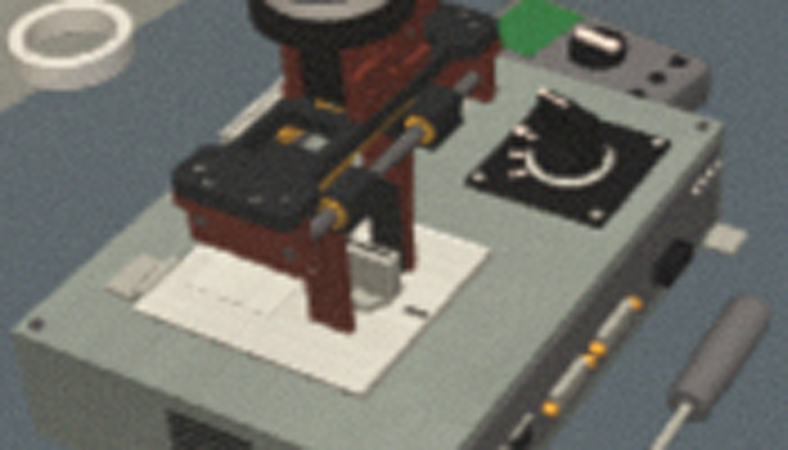

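View pics/t3c.png

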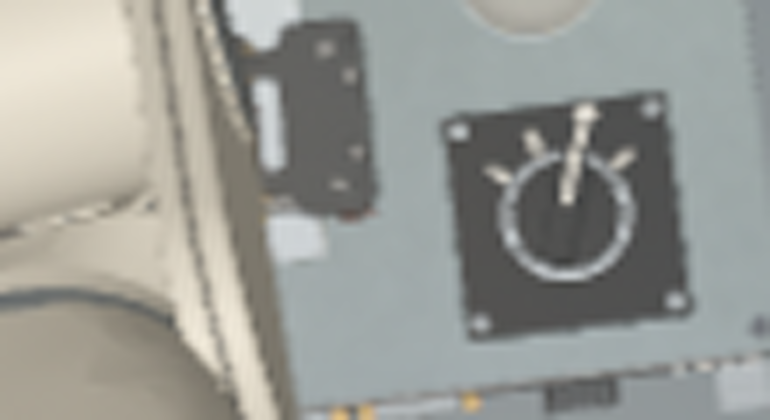

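The hatch is flat with no dark gap along its near edge. The wing, (350,245) to (400,275), lines up with the rib at (415,310). From above, the pointer at (567,200) aims at the dot at (586,113). Handing in.

```bash
python3 -c "
from workcell import ctrl
print(ctrl.close_job())"
```

```text
the job is handed in; nothing more can be done
None
```

I handed the job in at about 12.7 s with the battery hatch held shut by the gripper; the interface gives no verdict. None of my checks failed or disagreed.

- **Selector:** I turned the knob 69° clockwise from the first tick. The last top view shows its pointer at the dot after release.
- **Fastener:** I turned the wing about 50° anticlockwise. The gripper then closed squarely on it (9.9 mm) within about 0.5° of the rib direction I measured. The last side view shows it still in line with the ribs, not locked.
- **Hatch:** I pressed it home with the fingertips on the plate either side of the wing. The fingertips stopped moving at 84.3 mm while the force rose. The last depth check puts the hatch flat, with a slope of about 0.004. The wrist reads about 14–16 N upward on the tool, plus about 6–7 N of sideways friction.
- **Other items:** the arm did not go near them, and the ones visible in the last views look unmoved.

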